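# Stand the leaded block on the guitar head

### The arm

A 6-joint arm with a two-finger parallel gripper is mounted at the origin on the work surface. World frame = base frame: x ahead of the robot, y to its left, z up, the work surface at z = 0. Lengths are in m, angles in rad, forces in N, time in s.
With the tool pointing down it reaches from about 0.35 to 1 m from the base axis. Payload 7.1 kg.
Tool frame: the origin (TCP) lies where the fingers leave the gripper's body, on its centre line; the fingertips stand 73 mm ahead of it and the grasp point (between the pads) lies 54 mm ahead of it (r.tip_extent is the distance from the TCP to the fingertips, in m); z points along the fingers, y is the direction in which the jaws open and shut (so a half turn about z gives the same grasp; the last joint's range is limited). The gripper opens to 85 mm and grips with 20 to 120 N. Pads are 22 mm wide; open, the fingers measure 114 mm over their backs; the gripper's body (76 mm by 85 mm) begins 54 mm behind the grasp point. The pads swing forward as they close: fully open they stand 13 mm farther back than shut.
Start: joints at [-1.178, 0.423, 1.63, -0, 1.089, -0.019], TCP at [0.25, -0.573, 0.304] pointing down, gripper open.
Joint ranges: [-3, 3], [-0.9, 2.11], [0.09, 2.58], [-1.31, 4.45], [0.11, 2.69], [-2.54, 2.54]. Speed limits (rad/s): [2.39, 2.39, 3.01, 3.14, 3.14, 3.14].

### API

Orientations are given as [roll, pitch, yaw] about the fixed x, y, z axes, in that order (R = Rz(yaw) Ry(pitch) Rx(roll)).
In Python, from cell import r gives the robot as it stands.
- The arm moves only by the shell command python3 -m pendant 'ROWS' [FORCE]. ROWS is JSON, a list of rows, each a list of 5 numbers: the closure, from 0 (fully open) to 1 (shut), then the shift along the tool's x, y, z in mm, then the turn about the tool's z in degrees. In form: [[grip, x, y, z, roll], ...]. A call has 1 to 20 rows; each row is the pose to reach, as a shift and turn from the pose measured when the call began, along the tool's axes at that moment; what a row does not reach only later rows make up. A row lasts 1/10 s, in which the tool goes at most 50 mm and 8.59 degrees, less where a joint would pass 70% of its speed; a pose out of reach is approached as far as the arm can. A call with a gripper value outside its range is refused whole. The fingers move at their own pace and stop on an object; FORCE is the grip in N (left out, the last holds). Time passes only in rows, so rows that repeat a pose let the fingers close. It gives the time, the measured TCP pose, the force and the opening at its end, in the units of the state.
- r.read_state(): the state, without advancing time (a new reading comes with each control period).
- r.capture(name): name is "scene" or "top" or "wrist"; returns the picture (480x640x3 uint8, red, green, blue); there is no depth.
- r.camera_info(name): a dict with "fovy" (degrees; the focal length in pixels is half the picture's height over the tangent of half this angle, whatever the lens; pixels are square), "cx", "cy" (the principal point, pixels), "R" (3x3) and "t" (3): a world point X has camera coordinates R X + t. Camera axes: x right, y down, z forward; pixel columns grow to the right and rows downward; lengths in m; the calibration is good to about 2 mm. A picture is of the moment at which its call begins: read the wrist's pose just before it. camera_info takes no time and is no camera call; for the wrist camera it gives the pose at the moment of the call.
- r.sign_off(): hands the job in, once; it reports no verdict.
The state is a dict: "time": time; "q": joint angles; "dq": joint speeds; "joint_torque": joint torques, N m; "ee_pos": TCP position; "ee_rot": TCP orientation; "force": force on the tool from outside, world axes, zero at the start; "torque": the same for the moment, N m; "finger_gap": opening from 0.0 (shut) to 1.0 (fully open).
Only numpy, scipy, OpenCV 4.12 (cv2) and the standard library are available. Lean on these libraries where they do the work, as an engineer would, in place of code of your own. Each camera call takes 0.05 s, during which the arm holds its last target.

### The job

A patch on the sloping head of this guitar neck is freshly glued and needs a weight on it. One of the two look-alike maple blocks has lead hidden in one end, the other is plain wood: find the leaded one by lifting, and stand it heavy end down, foot flat on the pale pad, so that it stays up by itself on the slope. Set it down gently, leave the plain block lying on the bench and the other things where they are.

Things in the scene. Friction and masses are not known exactly. Their poses are not given: they have to be found in the camera images.
- block_a_mid (a point): Centre of a maple block lying on the bench: square bar 162x42x42 mm, long axis its x, with a round cork foot (40 mm across, 9 mm thick) on each end, 180 mm in all. One of the twins is plain wood (0.15 to 0.23 kg, balanced at its centre); the other has lead hidden in one end (0.55 to 0.75 kg, centre of mass about 45 mm from the centre). Nothing to be seen tells which block or which end.
- block_b_mid (a point): Centre of the twin block: same size, look and axes. Either twin's centre is 21 mm above the bench as it lies, 90 mm from the face of either foot.
- pad_top (a point): Centre of the upper face of the pale pad (62 mm along its x, 80 mm along its y, 4 mm thick), fixed on the middle of the sloping guitar head, about 90 mm above the bench. z is square to the face, 11.5 degrees off vertical; y points down the slope to the head's tip; x is level, across the head. With the leaded end up a block topples here.
- neck: The fixed guitar neck on its wooden supports; origin on the bench below the pad's centre, z up. The head is 185 mm long and 64 to 74 mm wide around the pad; nut, fretted neck and heel run 0.47 m from the pad along the neck's -y, level and at most 30 mm higher than the pad's centre.
- glue: Bystander: white glue bottle with an orange cap, 54 mm across, 150 mm tall; origin under its centre.
- chisel: Bystander: wood-handled chisel, 260 mm long along its x axis, lying on the bench.
- plane: Bystander: small steel block plane, 150 x 45 x 55 mm, long side along its x axis.
- cam_clamp: Bystander: wooden cam clamp with a steel bar 240 mm long (its x axis), lying flat, jaws towards its +y, 20 mm high.
- sanding: Bystander: cork sanding block, 110 x 60 x 36 mm.
- brush_pot: Bystander: terracotta pot, 72 mm across, 85 mm tall, 165 mm with the brushes in it; origin under its centre.
- tray: Bystander: open wooden tray with one divider, 150 x 110 x 35 mm.
Not all that is in view belongs to the job. Leave any purple look-alike of the part that bears block_a_mid alone.

How it is judged:
By the outcome, as a careful person would: the job done as asked, in the order asked, and still so for the second after the job is handed in, with the robot touching nothing.
It also fails if it takes over 72 s, if anything falls off the work surface, if the arm or the gripper's body presses on something with over 40 N, if the wrist force passes 120 N, or if a joint passes its speed limit or range.

## Working session

There is one attempt and no reset: what is moved stays moved. The work goes in short steps, Python scripts to look and compute and a shell command to move; the robot and the scene stay as the last step left them, time stands still between calls to the robot, and variables do not carry over. Pictures are saved under pics/ and viewed, and the job is handed in when it is done.

```bash
ls; mkdir -p pics
python3 - <<'E'
from cell import r
import cv2
s=r.read_state();print(s)
for n in ("scene","top","wrist"):
    ci=r.camera_info(n);print(n,ci)
    cv2.imwrite(f"pics/{n}0.png",r.capture(n)[:,:,::-1])
E
```

```text
pics
{'time': 0.0, 'q': array([-1.17799059e+00,  4.23884709e-01,  1.63067879e+00,  4.78324451e-06,
        1.08864920e+00, -1.89991635e-02]), 'dq': array([ 6.23593857e-04, -1.10677332e-03, -3.40220864e-04, -4.47091303e-04,
       -5.72756400e-04, -1.95207651e-06]), 'joint_torque': array([-1.89392311e-03, -5.57375765e+01, -2.81739736e+01, -1.38593555e-04,
        7.32836867e-03, -5.12626912e-06]), 'ee_pos': array([ 0.25002131, -0.57233208,  0.30312263]), 'ee_rot': array([-3.13997299e+00, -3.50111314e-05,  4.11802654e-01]), 'force': array([ 0.41142515, -0.70663425,  0.43187837]), 'torque': array([-0.00139625, -0.00960582, -0.01021635]), 'finger_gap': 0.998528880916379}
scene {'fovy': 44.145318863196884, 'cx': 308.57983333997964, 'cy': 238.82887782589015, 'R': array([[-0.82466432,  0.56557351, -0.00744037],
       [ 0.47552904,  0.68612755, -0.5505462 ],
       [-0.3062693 , -0.45755392, -0.83477154]]), 't': array([ 0.37701425, -0.25764281,  1.89583058])}
top {'fovy': 54.26258190834311, 'cx': 321.17729401363624, 'cy': 243.09269362099866, 'R': array([[ 0.00516547, -0.99980217, -0.01920788],
       [-0.99792314, -0.00392052, -0.06429644],
       [ 0.06420841,  0.01950011, -0.99774597]]), 't': array([0.07898436, 0.51446129, 1.11325324])}
wrist {'fovy': 58.62386208511548, 'cx': 326.88414964033353, 'cy': 237.0069720482288, 'R': array([[ 0.40070497, -0.91620341, -0.00261617],
       [-0.88258682, -0.38676591,  0.26730625],
       [-0.24591874, -0.10480195, -0.96360808]]), 't': array([-0.62442307, -0.0351574 ,  0.380166  ])}
```

View pics/top0.png

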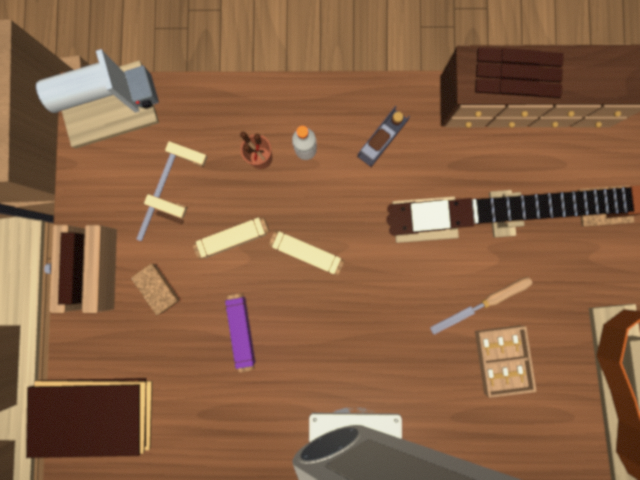

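View pics/scene0.png

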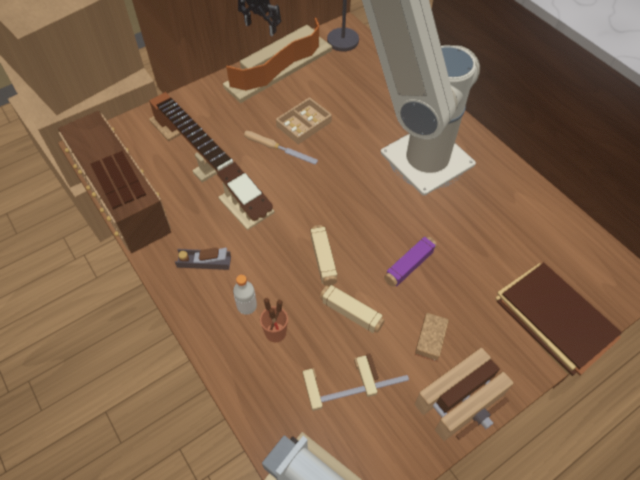

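View pics/wrist0.png

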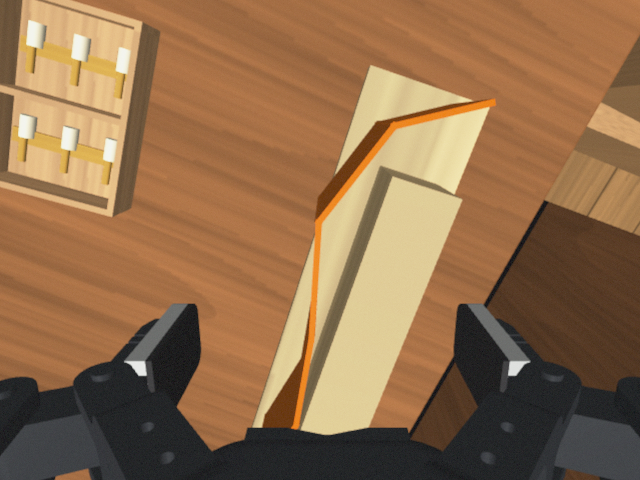

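The top view shows the two maple blocks at about (231,238) and (307,253), with the purple decoy at (239,332). The pad is at (430,215), with the head's tip to the left. Next I'll measure these.

```bash
cat > h.py <<'E'
from cell import r
import cv2,numpy as np
def ray(n,px,z,ci=None):
    ci=ci or r.camera_info(n);f=240/np.tan(np.radians(ci['fovy']/2))
    R=np.array(ci['R']);t=np.array(ci['t']);C=-R.T@t
    d=R.T@np.array([(px[0]-ci['cx'])/f,(px[1]-ci['cy'])/f,1.])
    return C+d*(z-C[2])/d[2]
E
python3 - <<'E'
from h import *
print(r.tip_extent)
for n in("top","scene"):
    im=cv2.imread(f"pics/{n}0.png");hsv=cv2.cvtColor(im,cv2.COLOR_BGR2HSV)
    m=cv2.inRange(hsv,(20,40,190),(35,140,255))
    if n=="top":
        m2=cv2.inRange(hsv,(0,0,200),(60,50,255))
    else: m2=cv2.inRange(hsv,(0,0,190),(80,50,255))
    for nm,mm in(("maple",m),("pale",m2)):
        cs,_=cv2.findContours(mm,cv2.RETR_EXTERNAL,cv2.CHAIN_APPROX_NONE)
        for c in cs:
            if cv2.contourArea(c)<250: continue
            rc=cv2.minAreaRect(c);b=cv2.boxPoints(rc);z=.042 if nm=="maple" else .09
            M=cv2.moments(c);cc=(M['m10']/M['m00'],M['m01']/M['m00'])
            print(n,nm,np.round(cc),np.round(rc[1]),cv2.contourArea(c),'ctr',ray(n,cc,z).round(4)[:2],'box',[ray(n,p,z).round(3)[:2].tolist() for p in b])
im=cv2.imread("pics/top0.png")
cv2.imwrite("pics/topz.png",cv2.resize(im[170:280,180:480],None,fx=2.6,fy=2.6,interpolation=2))
im=cv2.imread("pics/scene0.png")
cv2.imwrite("pics/scz.png",cv2.resize(im[150:350,190:440],None,fx=3,fy=3,interpolation=2))
E
```

```text
0.0726
top maple [306. 252.] [68. 17.] 1080.0 ctr [0.4905 0.1163] box [[0.503, 0.198], [0.541, 0.183], [0.478, 0.035], [0.441, 0.051]]
top maple [ 32. 306.] [ 16. 175.] 937.5 ctr [0.3614 0.7657] box [[0.149, 0.79], [0.561, 0.794], [0.56, 0.756], [0.148, 0.753]]
top maple [230. 237.] [17. 68.] 1072.5 ctr [0.5256 0.2981] box [[0.515, 0.381], [0.574, 0.231], [0.536, 0.216], [0.477, 0.365]]
top maple [164. 205.] [39. 10.] 344.0 ctr [0.6011 0.4566] box [[0.606, 0.505], [0.629, 0.497], [0.597, 0.408], [0.574, 0.415]]
top maple [185. 152.] [39. 10.] 340.0 ctr [0.7296 0.4096] box [[0.734, 0.458], [0.757, 0.451], [0.725, 0.36], [0.702, 0.368]]
top pale [355. 423.] [25. 91.] 1328.0 ctr [0.1127 0.0033] box [[0.129, 0.103], [0.131, -0.098], [0.078, -0.097], [0.075, 0.102]]
top pale [430. 215.] [28. 36.] 931.0 ctr [ 0.5737 -0.1663] box [[0.602, -0.123], [0.609, -0.204], [0.547, -0.209], [0.539, -0.128]]
scene maple [312. 388.] [38. 10.] 320.5 ctr [0.739 0.427] box [[0.734, 0.377], [0.711, 0.385], [0.744, 0.475], [0.766, 0.467]]
scene maple [366. 375.] [38.  9.] 307.5 ctr [0.6096 0.4741] box [[0.604, 0.425], [0.582, 0.431], [0.615, 0.522], [0.637, 0.515]]
scene maple [352. 306.] [60. 14.] 749.5 ctr [0.5241 0.3025] box [[0.571, 0.235], [0.535, 0.216], [0.478, 0.368], [0.514, 0.384]]
scene maple [323. 252.] [49. 14.] 618.5 ctr [0.4904 0.1216] box [[0.477, 0.039], [0.438, 0.052], [0.502, 0.2], [0.539, 0.187]]
scene pale [244. 188.] [27. 20.] 461.0 ctr [ 0.5718 -0.1631] box [[0.602, -0.204], [0.541, -0.218], [0.542, -0.124], [0.601, -0.111]]
scene pale [426. 165.] [75. 58.] 1568.0 ctr [0.081  0.0727] box [[0.154, -0.052], [-0.062, -0.114], [-0.047, 0.146], [0.155, 0.192]]
```

View pics/topz.png

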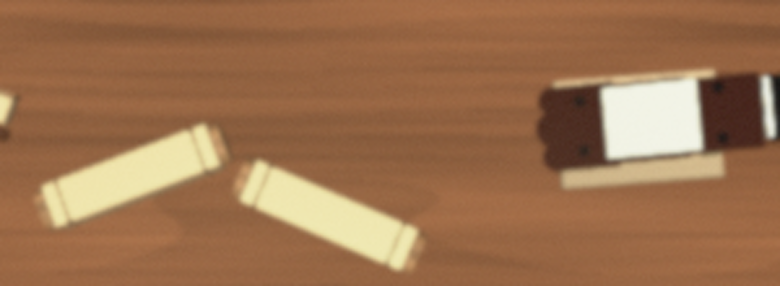

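View pics/scz.png

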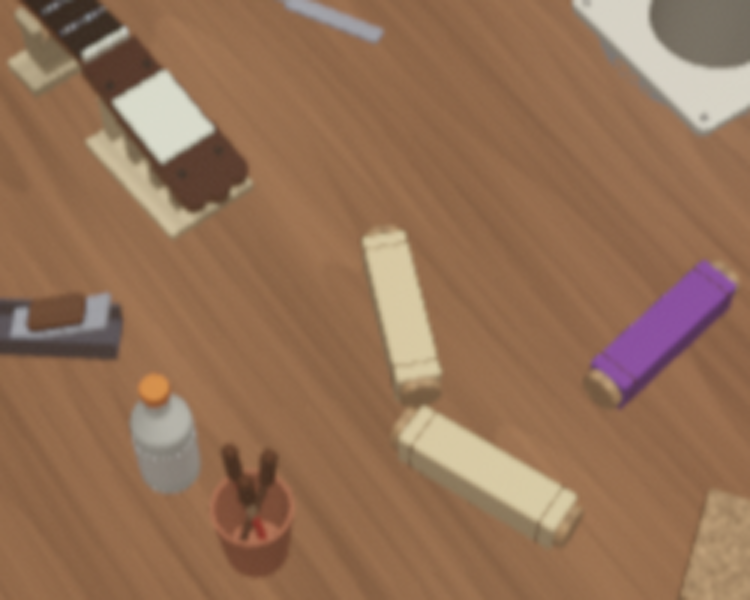

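```bash
cat >> h.py <<'E'
def go(x,y,z,yawdeg):
    s=r.read_state();p=np.array(s['ee_pos']);e=s['ee_rot']
    from scipy.spatial.transform import Rotation as Ro
    R=Ro.from_euler('xyz',e).as_matrix()
    d=R.T@(np.array([x,y,z])-p)*1000
    cur=np.degrees(e[2]);dy=(yawdeg-cur+180)%360-180
    print('t',s['time'],'pos',p.round(4),'rpy',np.degrees(e).round(2),'q6',round(s['q'][5],2),'gap',round(s['finger_gap'],3))
    print('shift',d.round(1),'roll',round(-dy,1))
def ft():
    s=r.read_state();print('t',round(s['time'],2),'F',np.round(s['force'],2),'T',np.round(s['torque'],3),'gap',round(s['finger_gap'],3),'p',np.round(s['ee_pos'],4),'rpy',np.degrees(s['ee_rot']).round(2))
E
python3 -c "
from h import *
go(.4905,.118,.22,66.9);ft()"
```

```text
t 0.15 pos [ 0.25   -0.5724  0.3033] rpy [-179.93   -0.     23.59] q6 -0.02 gap 0.996
shift [ 496.7 -536.4   84. ] roll -43.3
t 0.15 F [ 0.07  0.27 -0.18] T [ 0.026 -0.045  0.039] gap 0.996 p [ 0.25   -0.5724  0.3033] rpy [-179.93   -0.     23.59]
```

```bash
python3 -m pendant '[[0,125,-134,10,-10],[0,250,-268,30,-20],[0,497,-536,84,-43],[0,497,-536,84,-43],[0,497,-536,84,-43],[0,497,-536,84,-43],[0,497,-536,84,-43],[0,497,-536,84,-43],[0,497,-536,84,-43],[0,497,-536,84,-43],[0,497,-536,84,-43],[0,497,-536,84,-43],[0,497,-536,84,-43],[0,497,-536,84,-43],[0,497,-536,84,-43],[0,497,-536,84,-43],[0,497,-536,84,-43],[0,497,-536,84,-43]]' 100
python3 - <<'E'
from h import *
ci=r.camera_info("wrist")
im=r.capture("wrist")[:,:,::-1].copy();cv2.imwrite("pics/w1.png",im);ft()
hsv=cv2.cvtColor(im,cv2.COLOR_BGR2HSV);m=cv2.inRange(hsv,(20,40,170),(35,150,255))
cs,_=cv2.findContours(m,cv2.RETR_EXTERNAL,cv2.CHAIN_APPROX_NONE)
for c in cs:
    if cv2.contourArea(c)<2000: continue
    rc=cv2.minAreaRect(c);print(rc,[ray("wrist",p,.042,ci).round(4)[:2].tolist() for p in cv2.boxPoints(rc)],ray("wrist",rc[0],.042,ci).round(4))
E
```

```text
time: 1.95
ee_pos: [0.4904, 0.1171, 0.2198]
ee_rot: [-3.14, -0.0, 1.162]
force: [-0.9, 0.4, -0.0]
finger_gap: 0.995
t 2.0 F [0.08 0.32 0.7 ] T [-0.047  0.039  0.021] gap 0.998 p [0.4904 0.1168 0.2199] rpy [-1.7992e+02 -2.0000e-02  6.6530e+01]
((326.5, 227.5), (211.0, 71.0), 90.0) [[0.4982, 0.1853], [0.5348, 0.1695], [0.4854, 0.048], [0.4434, 0.0661]] [0.4922 0.1213 0.042 ]
```

View pics/w1.png

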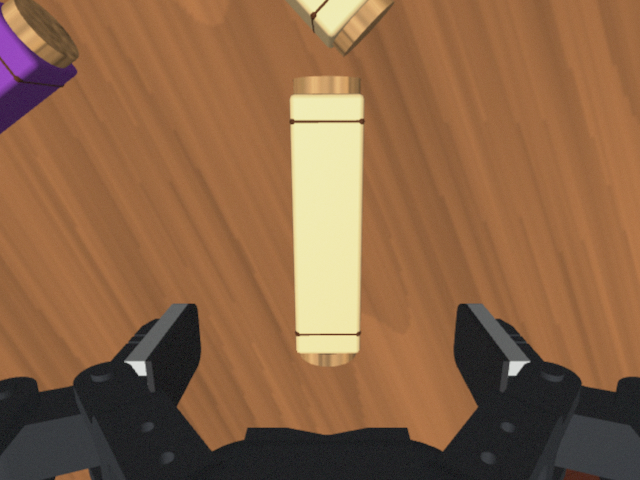

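Run:
```python
from h import *
a=ray("wrist",(327.5,95),.042);b=ray("wrist",(328,353),.042);print(a,b,(a+b)/2,np.linalg.norm(a-b),np.degrees(np.arctan2(a[1]-b[1],a[0]-b[0])))
m=(a+b)/2
go(m[0],m[1],.078,67)
```

```text
[0.52295167 0.19014185 0.042     ] [0.45963743 0.04314631 0.042     ] [0.49129455 0.11664408 0.042     ] 0.16005117888106582 66.69738221986061
t 2.0 pos [0.4904 0.1168 0.2199] rpy [-1.7992e+02 -2.0000e-02  6.6530e+01] q6 0.62 gap 0.998
shift [  0.2   1.  141.9] roll -0.5
```

```bash
python3 -m pendant '[[0,0,1,50,-0.3],[0,0,1,90,-0.3],[0,0,1,120,-0.3],[0,0,1,135,-0.3],[0,0,1,142,-0.3],[0,0,1,142,-0.3],[0.6,0,1,142,-0.3],[0.6,0,1,142,-0.3],[0.8,0,1,142,-0.3],[0.8,0,1,142,-0.3],[0.8,0,1,142,-0.3],[0.8,0,1,142,-0.3]]' 100; python3 -m pendant '[[0.8,0,0,-4,0],[0.8,0,0,-10,0],[0.8,0,0,-20,0],[0.8,0,0,-30,0],[0.8,0,0,-30,0],[0.8,0,0,-30,0],[0.8,0,0,-30,0],[0.8,0,0,-30,0]]'; python3 -c "
from h import *
for i in range(3): r.capture('wrist');ft()
cv2.imwrite('pics/w2.png',r.capture('wrist')[:,:,::-1])"
```

```text
time: 3.2
ee_pos: [0.4918, 0.1167, 0.0792]
ee_rot: [3.141, -0.001, 1.166]
force: [-0.5, -1.0, 8.7]
finger_gap: 0.477
time: 4.0
ee_pos: [0.4915, 0.1166, 0.1089]
ee_rot: [-3.141, -0.001, 1.166]
force: [-1.2, -0.3, -2.5]
finger_gap: 0.477
t 4.05 F [ 1.26 -0.96 -2.9 ] T [ 0.029 -0.01   0.001] gap 0.478 p [0.4915 0.1166 0.1088] rpy [-1.7997e+02 -5.0000e-02  6.6830e+01]
t 4.1 F [ 0.01  0.06 -2.42] T [-0.032  0.054 -0.037] gap 0.479 p [0.4916 0.1166 0.1088] rpy [-1.7998e+02 -5.0000e-02  6.6830e+01]
t 4.15 F [-0.04  0.09 -2.11] T [ 0.027  0.005 -0.022] gap 0.485 p [0.4916 0.1166 0.1089] rpy [-1.7998e+02 -6.0000e-02  6.6840e+01]
```

View pics/w2.png

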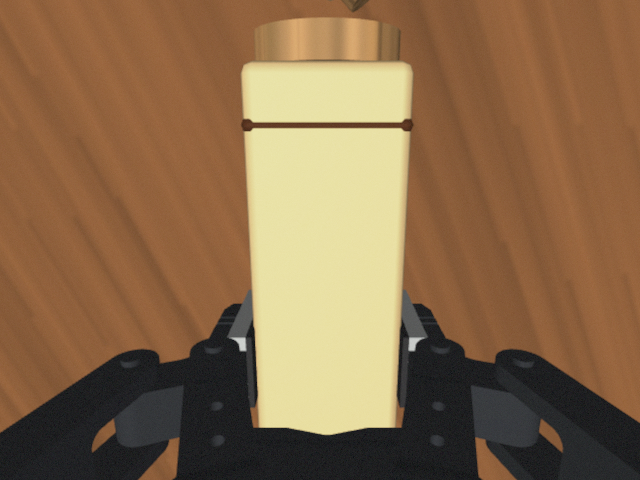

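Block R weighs about 2.4 N with no moment, so it is the plain one. I'll set it back and try the other block.

```bash
python3 -m pendant '[[0.8,0,0,12,0],[0.8,0,0,22,0],[0.8,0,0,27,0],[0.8,0,0,29.5,0],[0.8,0,0,29.5,0],[0.8,0,0,29.5,0],[0.35,0,0,29.5,0],[0.2,0,0,29,0],[0,0,0,28,0],[0,0,0,28,0],[0,0,0,28,0],[0,0,0,0,0],[0,0,0,-50,0],[0,0,0,-100,0],[0,0,0,-111,0],[0,0,0,-111,0]]'; python3 -c "
from h import *
go(.5255,.2995,.22,111.5);ft()"
```

```text
time: 5.8
ee_pos: [0.4928, 0.1167, 0.2221]
ee_rot: [3.138, -0.004, 1.167]
force: [-0.3, -0.9, -0.2]
finger_gap: 1.001
t 5.8 pos [0.4928 0.1167 0.2221] rpy [179.77  -0.23  66.84] q6 0.61 gap 1.001
shift [180.9 -41.8   2.6] roll -44.7
t 5.8 F [-0.31 -0.95 -0.18] T [ 0.01  -0.042 -0.023] gap 1.001 p [0.4928 0.1167 0.2221] rpy [179.77  -0.23  66.84]
```

```bash
python3 -m pendant '[[0,40,-9,2,-8],[0,90,-21,2,-16],[0,140,-32,2,-25],[0,181,-42,2,-34],[0,181,-42,2,-43],[0,181,-42,2,-45],[0,181,-42,2,-45],[0,181,-42,2,-45]]'
python3 - <<'E'
from h import *
im=r.capture("wrist")[:,:,::-1].copy();cv2.imwrite("pics/w3.png",im);ft()
E
```

```text
time: 6.6
ee_pos: [0.5246, 0.2992, 0.2188]
ee_rot: [3.139, 0.0, 1.95]
force: [-0.9, -0.5, -0.3]
finger_gap: 1.003
t 6.65 F [-0.04  1.11  0.41] T [-0.017  0.072 -0.026] gap 1.0 p [0.5249 0.2992 0.2193] rpy [1.7980e+02 1.0000e-02 1.1173e+02]
```

View pics/w3.png

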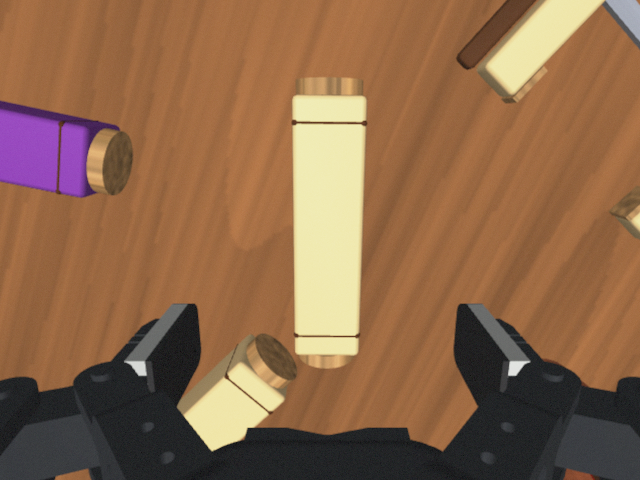

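Run:
```python
from h import *
a=ray("wrist",(329.5,96),.042);b=ray("wrist",(327,354),.042);print(a,b,(a+b)/2,np.linalg.norm(a-b))
w=np.degrees(np.arctan2(a[1]-b[1],a[0]-b[0]));print(w)
m=(a+b)/2
go(m[0],m[1],.079,w)
```

```text
[0.49780161 0.3736077  0.042     ] [0.55575041 0.22468508 0.042     ] [0.52677601 0.29914639 0.042     ] 0.1597998988538248
111.26201801845151
t 6.65 pos [0.5249 0.2992 0.2193] rpy [1.7980e+02 1.0000e-02 1.1173e+02] q6 0.12 gap 1.0
shift [ -0.7   1.3 140.3] roll 0.5
```

```bash
python3 -m pendant '[[0,0,1,50,0.4],[0,0,1,90,0.4],[0,0,1,120,0.4],[0,0,1,134,0.4],[0,0,1,140,0.4],[0,0,1,140,0.4],[0.6,0,1,140,0.4],[0.6,0,1,140,0.4],[0.8,0,1,140,0.4],[0.8,0,1,140,0.4],[0.8,0,1,140,0.4],[0.8,0,1,140,0.4]]' 120; python3 -m pendant '[[0.8,0,0,-3,0],[0.8,0,0,-8,0],[0.8,0,0,-15,0],[0.8,0,0,-22,0],[0.8,0,0,-25,0],[0.8,0,0,-25,0],[0.8,0,0,-25,0]]'; python3 -c "
from h import *
for i in range(3): r.capture('wrist');ft()
cv2.imwrite('pics/w4.png',r.capture('wrist')[:,:,::-1])"
```

```text
time: 7.85
ee_pos: [0.5267, 0.3, 0.0808]
ee_rot: [3.137, -0.0, 1.943]
force: [-1.1, -0.4, 8.4]
finger_gap: 0.473
time: 8.55
ee_pos: [0.5265, 0.2999, 0.1059]
ee_rot: [3.137, -0.0, 1.943]
force: [-0.0, -0.1, -6.0]
finger_gap: 0.479
t 8.6 F [ 0.31  0.3  -6.42] T [0.212 0.129 0.025] gap 0.472 p [0.5264 0.2998 0.1057] rpy [ 1.7974e+02 -1.0000e-02  1.1131e+02]
t 8.65 F [-0.03 -0.22 -6.38] T [0.305 0.093 0.013] gap 0.474 p [0.5264 0.2999 0.1056] rpy [179.75  -0.   111.31]
t 8.7 F [-0.23 -0.51 -5.92] T [0.283 0.17  0.04 ] gap 0.477 p [0.5264 0.2998 0.1055] rpy [179.76  -0.   111.31]
```

View pics/w4.png

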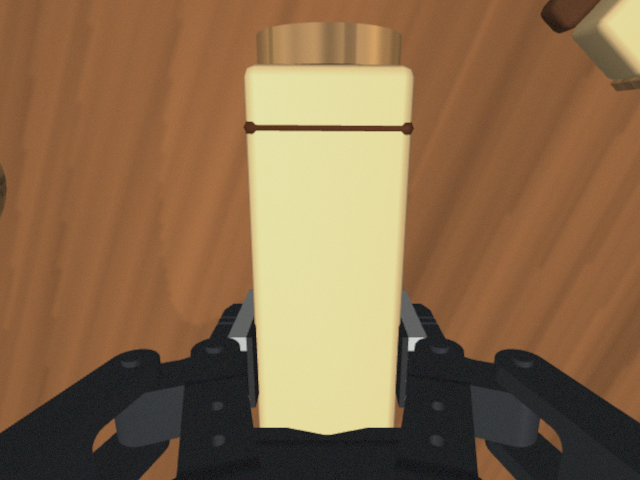

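This is the leaded block: 6.2 N, with the moment putting its centre of mass about 48 mm towards tool −x, the near end. I'll set it down and regrip near the light end, so it can pivot upright.

```bash
python3 -m pendant '[[0.8,0,0,10,0],[0.8,0,0,18,0],[0.8,0,0,22,0],[0.8,0,0,24.5,0],[0.8,0,0,24.5,0],[0.8,0,0,24.5,0],[0.35,0,0,24.5,0],[0.2,0,0,24,0],[0,0,0,23,0],[0,0,0,23,0],[0,20,0,22,0],[0,45,0,22,0],[0,60,0,23,0],[0,60,0,24,0],[0,60,0,24,0],[0.6,60,0,24,0],[0.6,60,0,24,0],[0.8,60,0,24,0],[0.8,60,0,24,0],[0.8,60,0,24,0]]' 30; python3 -c "
from h import *
r.capture('wrist');ft()
cv2.imwrite('pics/w5.png',r.capture('wrist')[:,:,::-1])"
```

```text
time: 10.75
ee_pos: [0.505, 0.3553, 0.0817]
ee_rot: [3.137, 0.0, 1.942]
force: [0.9, -2.6, 2.1]
finger_gap: 0.49
t 10.8 F [ 1.13 -3.51  2.85] T [-0.572 -0.146 -0.189] gap 0.488 p [0.505  0.3553 0.0817] rpy [1.7975e+02 2.0000e-02 1.1129e+02]
```

View pics/w5.png

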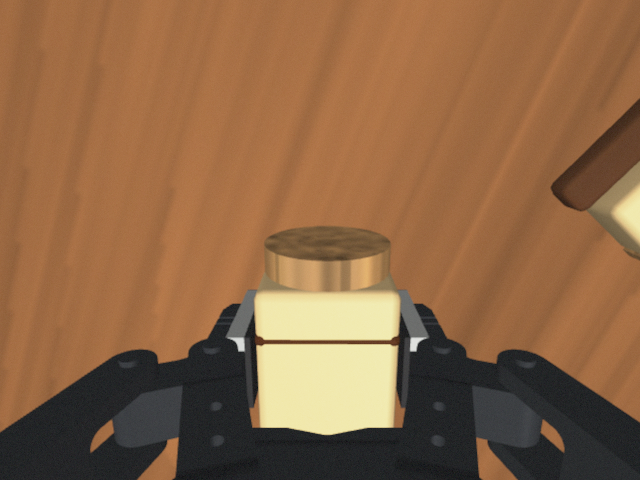

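```bash
python3 -m pendant '[[0.8,0,0,-5,0],[0.8,0,0,-12,0],[0.8,0,0,-20,0],[0.8,-1,0,-28,0],[0.8,-3,0,-36,0],[0.8,-5,0,-44,0],[0.8,-7,0,-52,0],[0.8,-10,0,-60,0]]' 20; python3 -c "
from h import *
cv2.imwrite('pics/w6.png',r.capture('wrist')[:,:,::-1])
cv2.imwrite('pics/s6.png',cv2.resize(r.capture('scene')[180:360,240:440,::-1],None,fx=3,fy=3));ft()"
```

```text
time: 11.65
ee_pos: [0.5084, 0.3458, 0.1424]
ee_rot: [3.137, 0.0, 1.942]
force: [0.2, -0.5, -5.0]
finger_gap: 0.485
t 11.75 F [-0.58  0.82 -1.67] T [ 0.172  0.109 -0.011] gap 0.487 p [0.509  0.346  0.1431] rpy [ 1.7965e+02 -1.0000e-02  1.1126e+02]
```

View pics/w6.png

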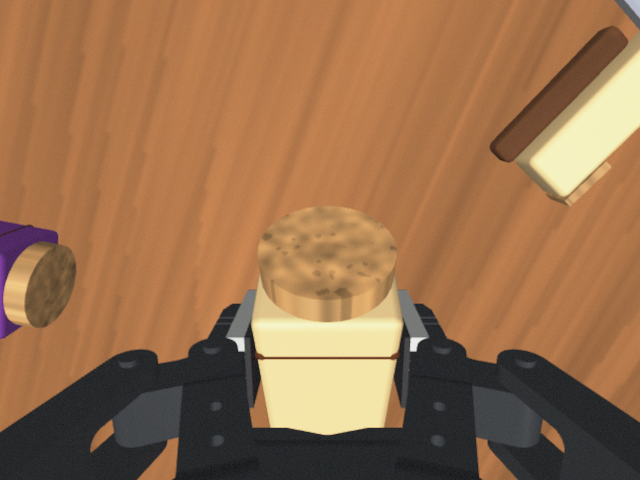

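View pics/s6.png

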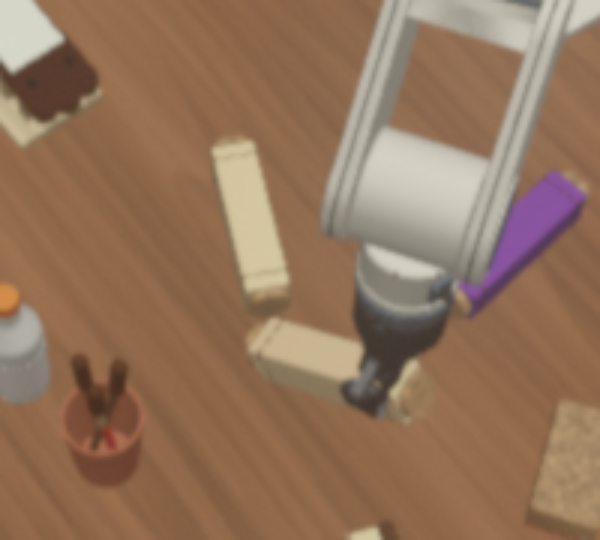

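```bash
python3 -m pendant '[[0.8,-4,0,-10,0],[0.8,-8,0,-20,0],[0.8,-12,0,-30,0],[0.8,-16,0,-40,0],[0.8,-20,0,-50,0],[0.8,-24,0,-60,0],[0.8,-28,0,-70,0],[0.8,-32,0,-80,0],[0.8,-36,0,-90,0],[0.8,-40,0,-100,0],[0.8,-40,0,-110,0],[0.8,-40,0,-120,0],[0.8,-40,0,-130,0],[0.8,-40,0,-140,0],[0.8,-40,0,-140,0],[0.8,-40,0,-140,0],[0.8,-40,0,-140,0]]' 20; python3 -c "
from h import *
cv2.imwrite('pics/w7.png',r.capture('wrist')[:,:,::-1])
cv2.imwrite('pics/s7.png',cv2.resize(r.capture('scene')[180:360,240:440,::-1],None,fx=3,fy=3));ft()"
```

```text
time: 13.45
ee_pos: [0.5223, 0.3082, 0.2825]
ee_rot: [3.137, -0.0, 1.942]
force: [-0.7, 0.1, -6.2]
finger_gap: 0.488
t 13.55 F [ 0.41  0.03 -6.85] T [ 0.313  0.086 -0.043] gap 0.491 p [0.5224 0.3082 0.2824] rpy [179.72  -0.   111.26]
```

View pics/w7.png

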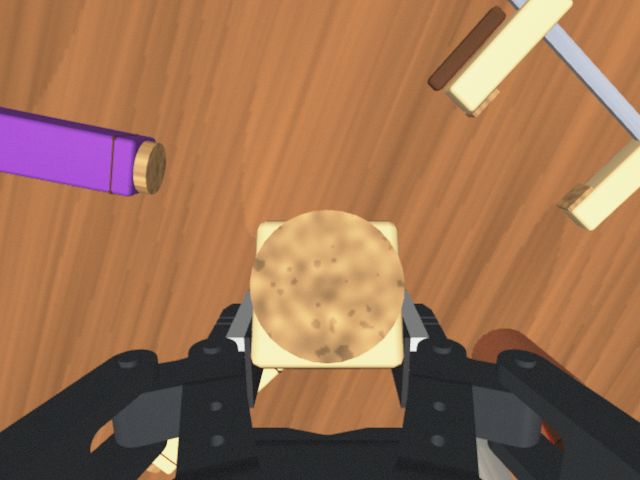

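View pics/s7.png

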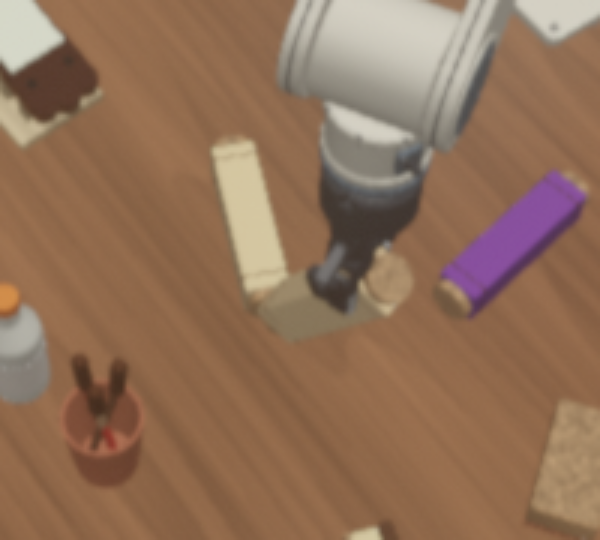

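```bash
cat >> h.py <<'E'
def tilt(u,v,d):
    from scipy.spatial.transform import Rotation as Ro
    ci=r.camera_info("wrist");f=240/np.tan(np.radians(ci['fovy']/2));z=f*.040/d
    pc=np.array([(u-ci['cx'])/f*z,(v-ci['cy'])/f*z,z]);w=np.array(ci['R']).T@(pc-np.array(ci['t']))
    s=r.read_state();R=Ro.from_euler('xyz',s['ee_rot']).as_matrix()
    l=R.T@(w-np.array(s['ee_pos']))*1000;print('foot centre in tool frame mm',l.round(1),'angle from grip(54)',np.degrees(np.arctan2(l[0],54-l[2])).round(1),'len',np.hypot(l[0],54-l[2]).round(1))
E
python3 -c "
from h import *
tilt(327,286,154)
go(.5737,-.1663,.36,90)"
```

```text
foot centre in tool frame mm [25.2  0.5 32.8] angle from grip(54) 49.8 len 32.9
t 13.55 pos [0.5224 0.3082 0.2824] rpy [179.72  -0.   111.26] q6 0.14 gap 0.491
shift [-460.9 -123.8  -78.2] roll 21.3
```

```bash
python3 -c "
from h import *
from scipy.spatial.transform import Rotation as Ro
for i in range(3): r.capture('top');ft()
ci=r.camera_info('wrist');s=r.read_state();R=Ro.from_euler('xyz',s['ee_rot']).as_matrix()
C=-np.array(ci['R']).T@np.array(ci['t']);print('cam in tool',(R.T@(C-s['ee_pos'])*1000).round(1))
cv2.imwrite('pics/w7z.png',cv2.resize(cv2.imread('pics/w7.png')[200:440,220:440],None,fx=2.5,fy=2.5))
"
```

```text
t 13.6 F [-0.08 -0.2  -6.66] T [0.28  0.083 0.047] gap 0.49 p [0.5224 0.3083 0.2825] rpy [ 1.7971e+02 -1.0000e-02  1.1126e+02]
t 13.65 F [ 0.54  1.01 -6.76] T [0.252 0.142 0.034] gap 0.492 p [0.5225 0.3083 0.2826] rpy [179.7   -0.   111.26]
t 13.7 F [ 0.61 -0.13 -7.69] T [0.22  0.169 0.016] gap 0.487 p [0.5226 0.3083 0.2827] rpy [ 1.7969e+02 -1.0000e-02  1.1126e+02]
cam in tool [ 67.    0.4 -70.9]
```

View pics/w7z.png

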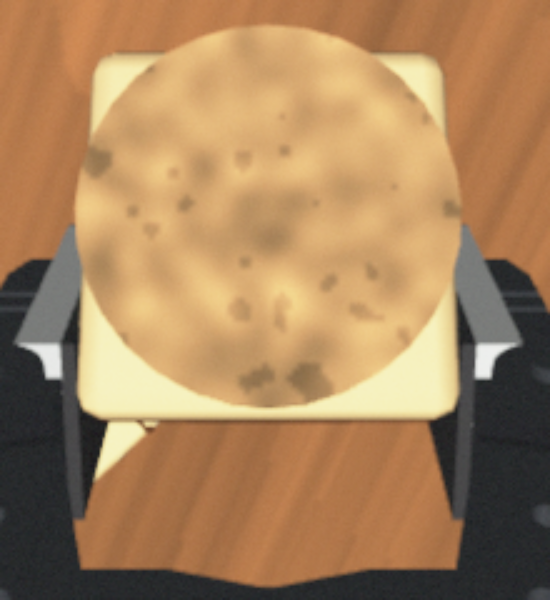

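```bash
python3 -m pendant '[[0.8,0,0,-50,0],[0.8,0,0,-80,0],[0.8,0,0,-95,0],[0.8,0,0,-100,0],[0.8,0,0,-100,0]]' 20; python3 -c "
from h import *
cv2.imwrite('pics/w8.png',r.capture('wrist')[:,:,::-1]);ft();r.capture('wrist');ft()"
```

```text
time: 14.2
ee_pos: [0.5217, 0.3079, 0.3821]
ee_rot: [3.137, -0.0, 1.942]
force: [0.3, 0.8, -7.4]
finger_gap: 0.49
t 14.25 F [-0.17  1.22 -6.87] T [ 0.212  0.06  -0.014] gap 0.488 p [0.5214 0.3077 0.3811] rpy [1.7983e+02 1.0000e-02 1.1125e+02]
t 14.3 F [ 1.11  0.   -6.57] T [0.244 0.144 0.002] gap 0.486 p [0.5213 0.3077 0.3806] rpy [1.7988e+02 2.0000e-02 1.1126e+02]
```

View pics/w8.png

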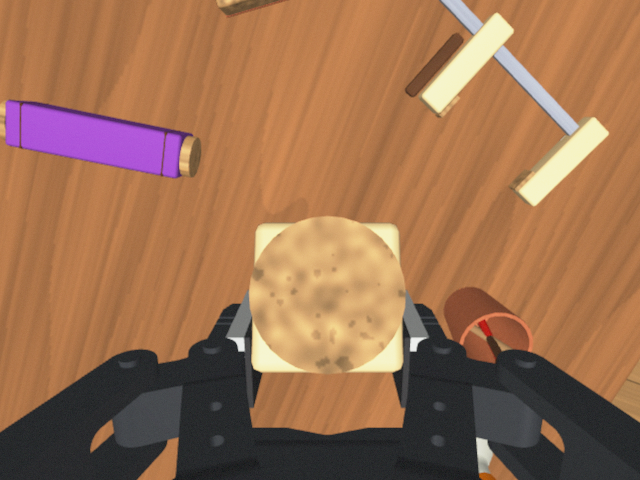

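Run:
```python
from h import *
for n,lo in(("top",200),("scene",190)):
    im=cv2.imread(f"pics/{n}0.png");hsv=cv2.cvtColor(im,cv2.COLOR_BGR2HSV);m=cv2.inRange(hsv,(0,0,lo),(80,50,255))
    cs,_=cv2.findContours(m,cv2.RETR_EXTERNAL,cv2.CHAIN_APPROX_NONE)
    for c in cs:
        rc=cv2.minAreaRect(c)
        if 400<cv2.contourArea(c)<1000 and (n=="top" or rc[0][0]<300):
            q=cv2.approxPolyDP(cv2.convexHull(c),4,True)[:,0].astype(float);print(n,len(q))
            y0=ray(n,q.mean(0),.09)[1]
            P=[]
            for p in q:
                w=ray(n,p,.09)
                for _ in range(5): w=ray(n,p,.09-np.tan(np.radians(11.5))*(w[1]-y0))
                P.append(w)
            P=np.array(P);print(P.round(4),P.mean(0).round(4))
            hi=P[P[:,1]>y0];l=P[P[:,1]<=y0];d=hi.mean(0)-l.mean(0);print('az',np.degrees(np.arctan2(d[1],d[0])),'len',np.linalg.norm(d))
go(.5737,-.1663,.36,93)
```

```text
top 4
[[ 0.6047 -0.2021  0.0974]
 [ 0.5461 -0.2036  0.0977]
 [ 0.5428 -0.1305  0.0828]
 [ 0.6    -0.1265  0.082 ]] [ 0.5734 -0.1657  0.0899]
az 93.07691832278803 len 0.07598853458109642
scene 4
[[ 0.5448 -0.2014  0.0976]
 [ 0.543  -0.1284  0.0828]
 [ 0.598  -0.1271  0.0825]
 [ 0.6004 -0.1993  0.0972]] [ 0.5715 -0.1641  0.09  ]
az 91.64521945108794 len 0.07414985759194531
t 14.3 pos [0.5213 0.3077 0.3806] rpy [1.7988e+02 2.0000e-02 1.1126e+02] q6 0.14 gap 0.486
shift [-460.7 -123.    20.5] roll 18.3
```

```bash
python3 -m pendant '[[0.8,-48,-13,0,2],[0.8,-96,-25,0,4],[0.8,-144,-38,0,6],[0.8,-192,-50,0,8],[0.8,-240,-63,0,10],[0.8,-285,-75,0,12],[0.8,-325,-85,0,14],[0.8,-358,-94,0,16],[0.8,-385,-101,0,17],[0.8,-405,-106,0,18],[0.8,-418,-110,0,18],[0.8,-424,-111,0,18],[0.8,-426,-112,0,18],[0.8,-426,-112,0,18],[0.8,-426,-112,0,18]]' 20; python3 -c "
from h import *
cv2.imwrite('pics/w9.png',r.capture('wrist')[:,:,::-1]);ft()
cv2.imwrite('pics/s9.png',cv2.resize(r.capture('scene')[80:280,170:370,::-1],None,fx=3,fy=3));ft()"
```

```text
time: 15.8
ee_pos: [0.5713, -0.1291, 0.3804]
ee_rot: [3.14, -0.001, 1.629]
force: [0.1, 0.2, -6.9]
finger_gap: 0.484
t 15.85 F [-0.56  0.21 -7.25] T [ 0.069 -0.013 -0.019] gap 0.488 p [ 0.5713 -0.1291  0.3805] rpy [ 1.7989e+02 -4.0000e-02  9.3320e+01]
t 15.9 F [-1.   -0.86 -6.27] T [ 0.067 -0.006 -0.007] gap 0.488 p [ 0.5714 -0.1292  0.3806] rpy [ 1.7988e+02 -3.0000e-02  9.3320e+01]
```

View pics/w9.png

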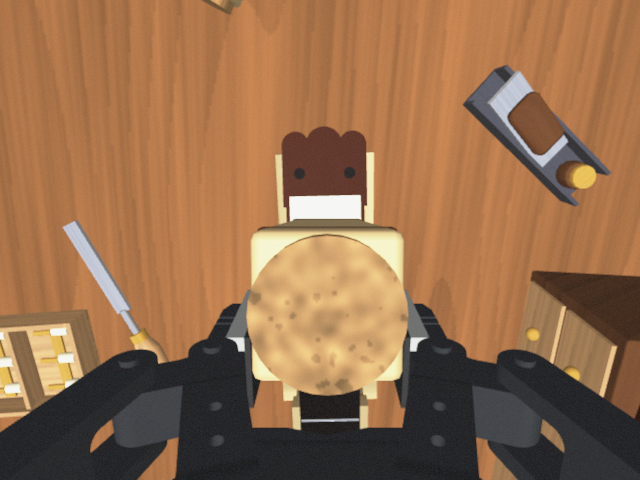

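View pics/s9.png

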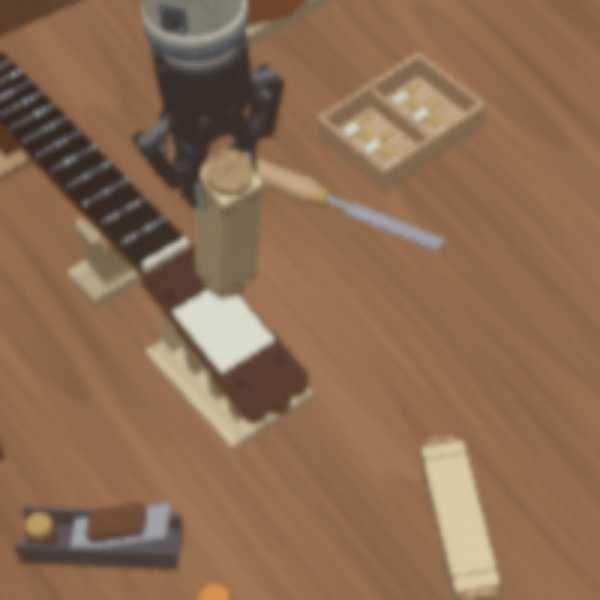

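Run:
```python
from h import *
im=cv2.imread("pics/w9.png");hsv=cv2.cvtColor(im,cv2.COLOR_BGR2HSV)
m=cv2.inRange(hsv,(8,90,120),(20,180,255));m[:,:245]=0;m[:,412:]=0;m[:228]=0;m[400:]=0
m=cv2.morphologyEx(m,cv2.MORPH_OPEN,np.ones((7,7)));c=max(cv2.findContours(m,0,1)[0],key=cv2.contourArea)
print(cv2.boundingRect(c),cv2.fitEllipse(c))
tilt(327,315,160)
go(.5725,-.147,.31,93)
```

```text
(245, 228, 167, 172) ((326.8708801269531, 310.7364807128906), (160.6233367919922, 190.12374877929688), 45.93445587158203)
foot centre in tool frame mm [19.9  0.6 27. ] angle from grip(54) 36.4 len 33.6
t 15.9 pos [ 0.5714 -0.1292  0.3806] rpy [ 1.7988e+02 -3.0000e-02  9.3320e+01] q6 -0.3 gap 0.488
shift [-17.9  -0.1  70.6] roll 0.3
```

```bash
python3 -m pendant '[[0.8,-5,0,15,0],[0.8,-10,0,30,0],[0.8,-14,0,45,0],[0.8,-17,0,58,0],[0.8,-18,0,66,0],[0.8,-18,0,71,0],[0.8,-18,0,71,0],[0.8,-18,0,71,0],[0.8,-18,0,71,0]]' 20; python3 -c "
from h import *
cv2.imwrite('pics/s10.png',cv2.resize(r.capture('scene')[80:280,170:370,::-1],None,fx=3,fy=3));ft()
cv2.imwrite('pics/t10.png',cv2.resize(r.capture('top')[150:290,340:540,::-1],None,fx=3,fy=3));ft()"
```

```text
time: 16.8
ee_pos: [0.5729, -0.1471, 0.3104]
ee_rot: [3.138, -0.0, 1.629]
force: [0.2, 0.3, -5.7]
finger_gap: 0.488
t 16.85 F [ 1.41  0.04 -6.35] T [ 0.072 -0.014 -0.041] gap 0.488 p [ 0.5729 -0.147   0.3103] rpy [179.8   -0.    93.33]
t 16.9 F [ 0.39  0.06 -6.64] T [ 0.062 -0.022  0.023] gap 0.487 p [ 0.5728 -0.147   0.3103] rpy [ 1.7981e+02 -1.0000e-02  9.3330e+01]
```

View pics/s10.png

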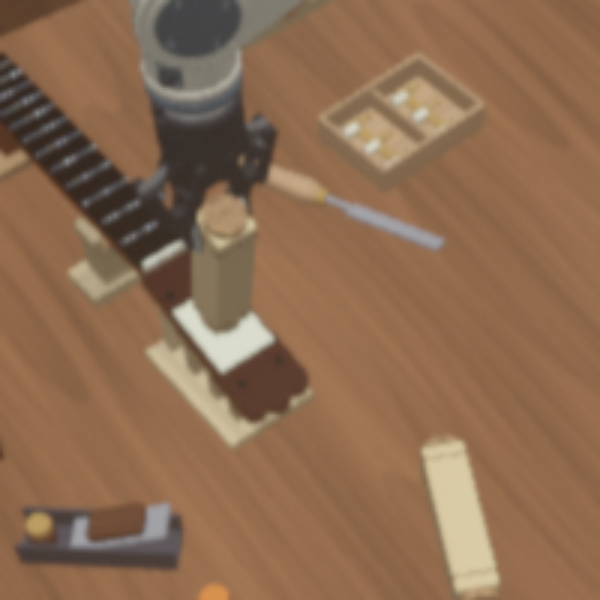

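View pics/t10.png

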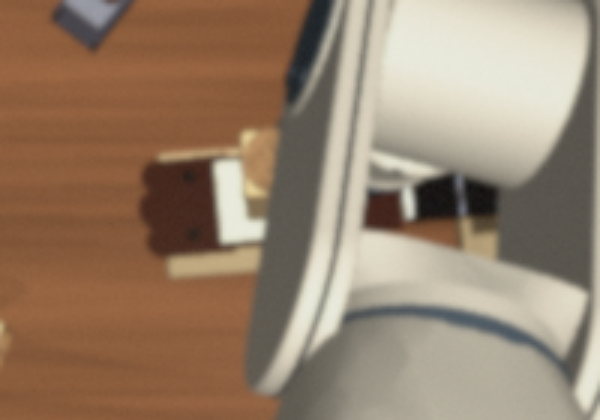

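```bash
python3 -m pendant '[[0.8,0,0,5,0],[0.8,0,0,10,0],[0.8,0,0,14,0],[0.8,0,0,16,0],[0.8,0,0,16,0]]' 20; python3 -m pendant '[[0.8,0,0,1.5,0],[0.8,0,0,3,0],[0.8,0,0,3,0]]'; python3 -m pendant '[[0.8,0,0,1.5,0],[0.8,0,0,3,0],[0.8,0,0,3,0]]'
```

```text
time: 17.4
ee_pos: [0.5726, -0.147, 0.2937]
ee_rot: [3.139, -0.0, 1.629]
force: [-0.1, 0.3, -6.4]
finger_gap: 0.487
time: 17.7
ee_pos: [0.573, -0.1471, 0.2924]
ee_rot: [3.138, 0.0, 1.629]
force: [-4.2, 0.6, 5.3]
finger_gap: 0.487
time: 18.0
ee_pos: [0.5731, -0.1472, 0.2924]
ee_rot: [3.137, 0.001, 1.629]
force: [-8.0, 1.7, 18.5]
finger_gap: 0.49
```

```bash
python3 -m pendant '[[0.8,0,0,-2,0],[0.8,0,0,-4,0],[0.8,0,0,-4,0]]'; python3 -c "
from h import *
cv2.imwrite('pics/s11.png',cv2.resize(r.capture('scene')[120:220,200:300,::-1],None,fx=6,fy=6,interpolation=2));ft()
cv2.imwrite('pics/w11.png',r.capture('wrist')[:,:,::-1]);ft()"
```

```text
time: 18.3
ee_pos: [0.5732, -0.1473, 0.2963]
ee_rot: [3.137, 0.001, 1.629]
force: [-0.1, 0.5, -6.5]
finger_gap: 0.488
t 18.35 F [ 0.21  0.16 -6.01] T [ 0.036 -0.002  0.002] gap 0.491 p [ 0.573  -0.1472  0.296 ] rpy [1.7977e+02 3.0000e-02 9.3330e+01]
t 18.4 F [ 0.57  0.86 -7.07] T [0.032 0.017 0.015] gap 0.489 p [ 0.5729 -0.1472  0.2958] rpy [1.798e+02 2.000e-02 9.333e+01]
```

View pics/s11.png

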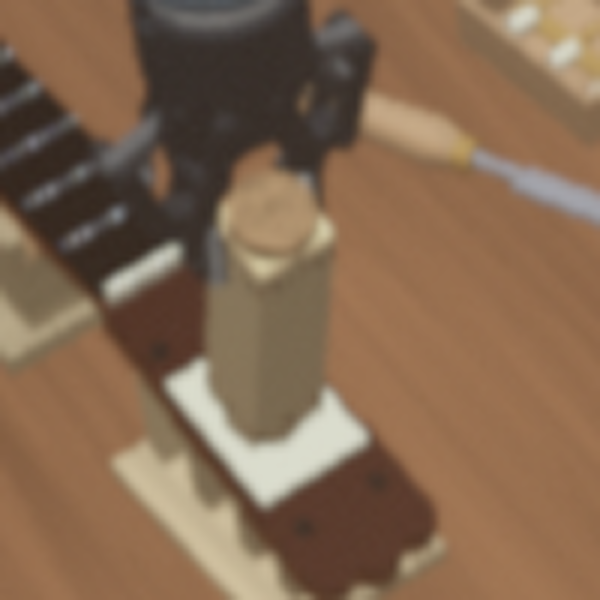

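View pics/w11.png

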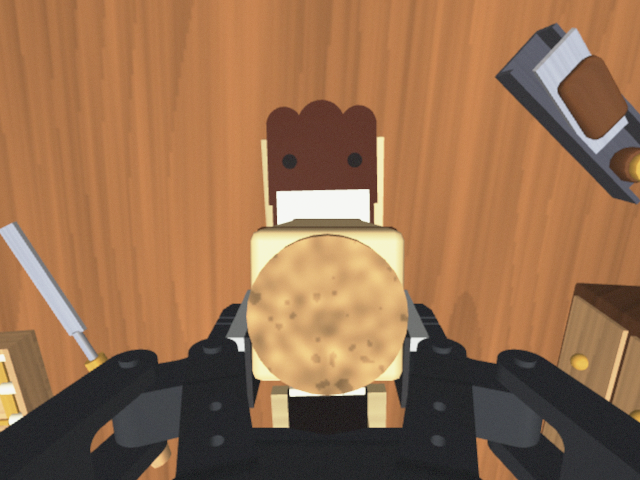

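```bash
python3 -m pendant '[[0.8,0,0,1,0],[0.8,0,0,2,0],[0.8,0,0,2.5,0],[0.8,0,0,2.5,0]]' ; python3 -m pendant '[[0.8,0,0,0.6,0],[0.8,0,0,0.6,0]]'
```

```text
time: 18.8
ee_pos: [0.5729, -0.1472, 0.293]
ee_rot: [3.138, 0.0, 1.629]
force: [-0.0, -0.3, -6.6]
finger_gap: 0.483
time: 19.0
ee_pos: [0.573, -0.1472, 0.2925]
ee_rot: [3.138, 0.0, 1.629]
force: [-0.3, -0.6, -5.7]
finger_gap: 0.487
```

```bash
python3 -m pendant '[[0.8,0,0,0.5,0],[0.8,0,0,0.8,0],[0.8,0,0,0.8,0]]'; python3 -c "
from h import *
r.capture('wrist');ft()"
```

```text
time: 19.3
ee_pos: [0.573, -0.1473, 0.2925]
ee_rot: [3.138, 0.001, 1.629]
force: [-3.3, 0.4, 3.7]
finger_gap: 0.488
t 19.35 F [-3.24  0.7   3.49] T [ 0.168  0.903 -0.031] gap 0.491 p [ 0.573  -0.1473  0.2925] rpy [1.7978e+02 3.0000e-02 9.3330e+01]
```

```bash
python3 -m pendant '[[0.8,0,0,-0.3,0],[0.52,0,0,-0.3,0],[0.50,0,0,-0.3,0],[0.48,0,0,-0.3,0],[0.46,0,0,-0.3,0],[0.44,0,0,-0.3,0],[0.42,0,0,-0.3,0],[0.40,0,0,-0.3,0]]'; python3 -c "
from h import *
cv2.imwrite('pics/s12.png',cv2.resize(r.capture('scene')[120:220,200:300,::-1],None,fx=6,fy=6,interpolation=2));ft()
cv2.imwrite('pics/w12.png',r.capture('wrist')[:,:,::-1]);ft()"
```

```text
time: 20.15
ee_pos: [0.5731, -0.1473, 0.2929]
ee_rot: [3.137, 0.001, 1.629]
force: [-0.0, -0.2, -0.9]
finger_gap: 0.597
t 20.2 F [ 0.22  0.03 -0.46] T [0.017 0.015 0.008] gap 0.601 p [ 0.5731 -0.1473  0.2928] rpy [1.7977e+02 3.0000e-02 9.3330e+01]
t 20.25 F [0.23 0.   0.08] T [ 0.035 -0.008 -0.016] gap 0.603 p [ 0.5731 -0.1473  0.2928] rpy [1.7977e+02 3.0000e-02 9.3330e+01]
```

View pics/s12.png

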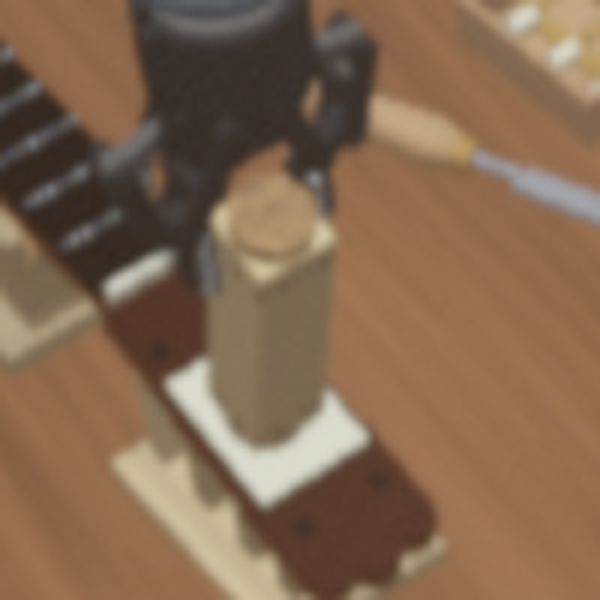

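View pics/w12.png

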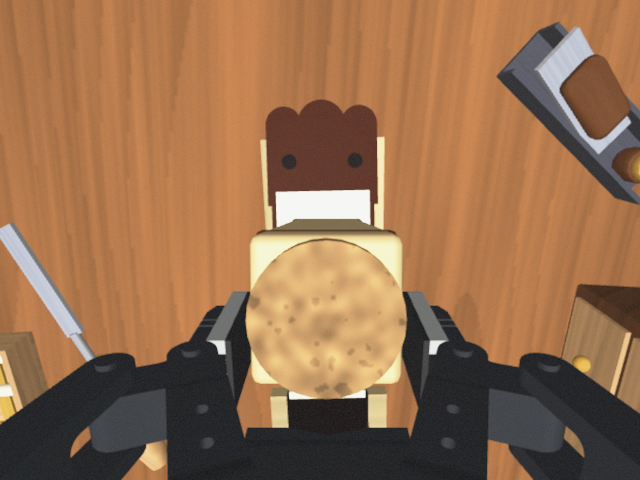

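```bash
python3 -m pendant '[[0.3,0,0,-0.5,0],[0.2,0,0,-0.5,0],[0.1,0,0,-0.5,0],[0,0,0,-0.5,0],[0,0,0,-0.5,0],[0,0,0,-10,0],[0,0,0,-25,0],[0,0,0,-50,0],[0,0,0,-85,0],[0,0,0,-120,0],[0,0,0,-140,0],[0,0,0,-140,0]]'; python3 -m pendant '[[0,40,0,0,0],[0,90,0,0,0],[0,140,0,0,0],[0,190,0,0,0],[0,240,0,0,0],[0,290,0,0,0],[0,300,0,0,0],[0,300,0,0,0]]'; python3 -c "
from h import *
cv2.imwrite('pics/s13.png',cv2.resize(r.capture('scene')[120:220,200:300,::-1],None,fx=6,fy=6,interpolation=2));ft()
cv2.imwrite('pics/t13.png',r.capture('top')[:,:,::-1])
cv2.imwrite('pics/sf13.png',r.capture('scene')[:,:,::-1])"
```

```text
time: 21.45
ee_pos: [0.5737, -0.1475, 0.4381]
ee_rot: [3.13, 0.003, 1.629]
force: [0.5, -0.5, -0.6]
finger_gap: 0.996
time: 22.25
ee_pos: [0.5557, 0.1535, 0.4366]
ee_rot: [3.131, 0.004, 1.632]
force: [0.0, -1.7, 0.6]
finger_gap: 1.001
t 22.3 F [-0.19 -0.55 -0.24] T [ 0.022 -0.013 -0.045] gap 1.002 p [0.5559 0.1521 0.4367] rpy [179.37   0.23  93.43]
```

View pics/s13.png

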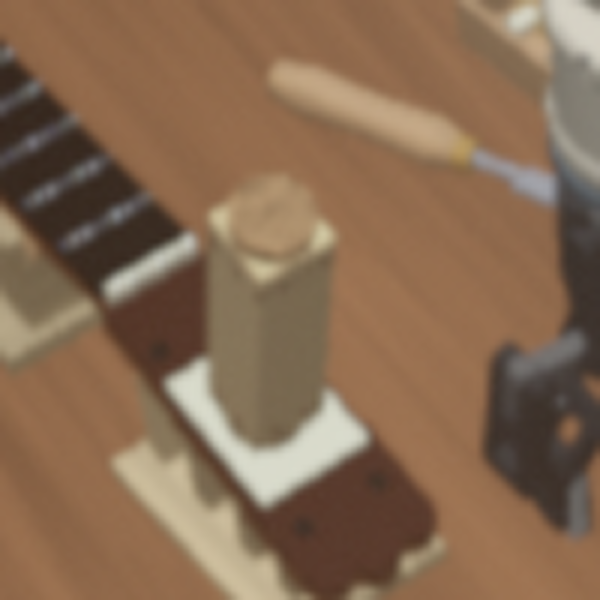

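View pics/t13.png

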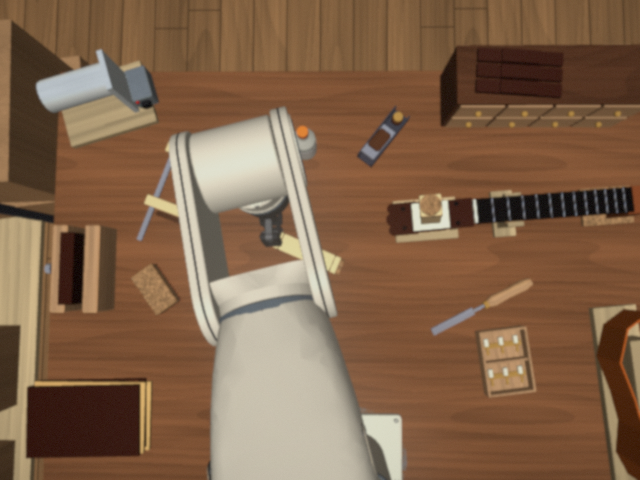

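View pics/sf13.png

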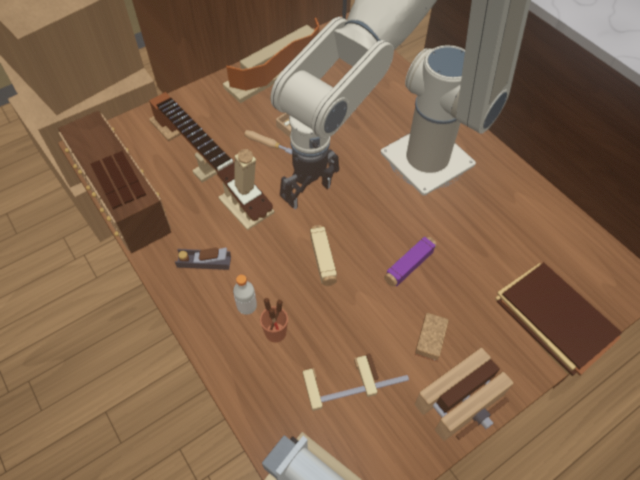

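Run:
```python
from h import *
print(ray("top",(430.5,207),.266),ray("scene",(200+273/6,120+215/6),.266))
im=r.capture("scene");im0=cv2.imread("pics/sf13.png")[:,:,::-1]
print(np.abs(im.astype(int)-im0)[120:220,200:270].mean());ft()
```

```text
[ 0.56698907 -0.12902993  0.266     ] [ 0.57050721 -0.1244679   0.266     ]
0.5591904761904762
t 22.45 F [ 0.27 -0.16 -0.27] T [0.001 0.055 0.036] gap 0.997 p [0.5563 0.1505 0.4369] rpy [179.34   0.21  93.23]
```

```bash
python3 -c "
from cell import r
print(r.sign_off())"
```

```text
the job is handed in; nothing more can be done
None
```

The leaded block is standing heavy end down on the pale pad, upright on its own with the gripper clear. I handed the job in at about 22.5 s of the 72 s allowed.

- **Finding it:** The first twin (nearer the pad) weighed about 2.4 N with no moment, so it is the plain one. I set it back down where it lay. The other weighed about 6.2 N, with its centre of mass about 48 mm towards the end nearer the plain block.
- **Placing it:** I regripped lightly near the light end and let the heavy end swing down. I then set the foot on the pad and opened the gripper slowly.
- **Last checks:**
  - The block's top is at about (0.569, −0.127) m, which fits it standing square to the slope within about 2 mm of the pad's centre.
  - Two pictures 0.15 s or less apart showed no movement.
  - The plain block is still lying on the bench. In the last views the other things look unmoved, though the arm hid parts of the top view.
- **What was less smooth:**
  - The first touch on the pad pressed about 25 N, so I lifted off and set it down again at about 10 N.
  - Pressed down, the foot bore first on its −x edge, but it settled once released.
  - My early camera estimate of the block's lean disagreed with the one from the torque. The grip was probably about 13 mm off the block's axis.

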